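# Sweep the spilled clay beads into the tray

### The job

Three round flat clay beads have been spilled in front of the steel tray: with the closed fingers, sweep them along the desk through its open side until all three lie wholly inside the tray. Only push them, without lifting or flicking any, and leave the square pendant, the wooden bobbin, the magnifier and the bead box where they are.

Things in the scene. Friction and masses are not known exactly. Their poses are not given: they have to be found in the camera images.
- tray: low steel tray fixed to the desk, walls on three sides (5 mm thick, 18 mm high), open on the fourth (its mouth). Inside 110 mm deep (x) by 230 mm wide (y). Origin at the centre of its floor; x points from the mouth (x = -55 mm) to the closed back (inner face x = +55 mm); side walls' inner faces at y = +/-115 mm. Floor level with the desk, no step at the mouth
- tray_mouth (a point): middle of the tray's open side, at desk height, axes as the tray's. The beads, pendant and bobbin lie on the desk in a loose row outside it, centres 70 to 110 mm from the mouth line, about 55 mm from one to the next, in any order
- bead1: round flat clay bead, a disc 32 mm across and 10 mm thick, about 18 g, lying flat on the desk; origin at the centre of its underside, z up. It slides easily and does not roll. One of three alike
- bead2: round flat clay bead, a disc 32 mm across and 10 mm thick, about 18 g, lying flat on the desk; origin at the centre of its underside, z up. It slides easily and does not roll. One of three alike
- bead3: round flat clay bead, a disc 32 mm across and 10 mm thick, about 18 g, lying flat on the desk; origin at the centre of its underside, z up. It slides easily and does not roll. One of three alike
- pendant: square flat clay pendant, 28 x 28 mm and 8 mm thick, lying among the beads; origin at the centre of its underside. To be left alone
- bobbin: loose wooden bobbin standing upright among the beads, 28 mm across and 44 mm tall; origin at the centre of its underside. To be left alone
- magnifier: glass dome magnifier, 68 mm across and 34 mm tall, on the left of the desk; origin at the centre of its underside. To be left alone
- beadbox: closed orange plastic bead box, 82 (x) x 122 (y) x 45 mm tall (48 mm over its button), on the right of the desk; origin at the centre of its underside. To be left alone
Things that resemble listed ones, but are neither listed nor needed, are in the scene too. What is shaped like the bead1 but black or yellow is not meant.

How it is judged:
At the end, for the whole second after the job is handed in: All three round beads lie flat and at rest on the tray's floor between its walls, each wholly past the mouth (centre at least 15 mm inside the mouth line) (x of bead1 in the frame of tray between -0.04 and 0.055 m and y of bead1 in the frame of tray between -0.115 and 0.115 m and height (world z) of each of bead1, bead2, bead3 below 0.006 m and angle between each of bead1, bead2, bead3's own z axis and vertical below 0.2 rad and linear speed of each of bead1, bead2, bead3 below 0.01 m/s and x of bead2 in the frame of tray between -0.04 and 0.055 m and y of bead2 in the frame of tray between -0.115 and 0.115 m and x of bead3 in the frame of tray between -0.04 and 0.055 m and y of bead3 in the frame of tray between -0.115 and 0.115 m); the robot touches nothing.
It fails at once if a bead is lifted off the desk (its underside rises more than 10 mm) (height (world z) of any of bead1, bead2, bead3 above 0.01 m).
It fails at once if a bead is flicked (moves faster than 0.6 m/s) (linear speed of any of bead1, bead2, bead3 above 0.6 m/s).
It fails at once if the square pendant, the bobbin, the magnifier or the bead box is moved more than 12 mm or lifted (distance of any of pendant, bobbin, magnifier, beadbox from where it was at the start of the episode above 0.012 m).
It also fails if it takes over 58 s, if anything falls off the work surface, if the arm or the gripper's body presses on something with over 40 N, if the wrist force passes 120 N, or if a joint passes its speed limit or range.

### The arm

A 6-joint arm with a two-finger parallel gripper is mounted at the origin on the work surface. World frame = base frame: x ahead of the robot, y to its left, z up, the work surface at z = 0. Lengths are in m, angles in rad, forces in N, time in s.
With the tool pointing down it reaches from about 0.25 to 0.775 m from the base axis. Payload 8.9 kg.
Tool frame: the origin (TCP) lies at the very end of the fingers, on their centre line; the grasp point (between the pads) lies 19 mm behind it (r.pinch_z is the distance from the TCP to the grasp point, in m); z points along the fingers, y is the line along which they close (so a half turn about z gives the same grasp; the last joint's range is limited). The gripper opens to 85 mm and grips with 20 to 120 N. Pads are 22 mm wide; open, the fingers measure 114 mm over their backs; the gripper's body (76 mm by 85 mm) begins 54 mm behind the grasp point. The pads swing forward as they close: fully open they stand 13 mm farther back than shut.
Start: joints at [-1.277, 0.291, -0.153, 1.127, 0, 1.431], TCP at [0.22, -0.477, 0.231] pointing down, gripper open.
Joint ranges: [-2.52, 2.52], [-0.91, 1.74], [-1.3, 1.37], [-1.96, 2.02], [-1.52, 1.47], [-3.14, 3.14]. Speed limits (rad/s): [2.22, 2.22, 2.79, 3.14, 3.14, 3.14].

### API

Orientations are given as a unit quaternion [x, y, z, w].
In Python, from cell import r gives the robot as it stands.
- The arm moves only by the shell command python3 -m pendant 'ROWS'. ROWS is text: rows parted by semicolons, each of 7 numbers parted by spaces: the finger opening in m, from 0 to 0.0854, then the shift along the world's x, y, z in m, then the turn, a rotation vector about the world's x, y, z in degrees. A call has 1 to 20 rows; each row shifts and turns the commanded pose from where the row before left it; what a row does not reach is not made up. A row lasts 1/8 s, in which the tool goes at most 62.5 mm and 10.7 degrees, less where a joint would pass 70% of its speed; a pose out of reach is approached as far as the arm can. A call with a gripper value outside its range is refused whole. The fingers move at their own pace and stop on an object; the grip force is fixed at half the most. Time passes only in rows, so rows that do not move let the fingers close. It gives the time, the measured TCP pose, the force, the opening and the grip force at its end, in the units of the state.
- r.read_state(): the state, without advancing time (a new reading comes with each control period).
- r.read_camera(name): name is "side" or "top" or "wrist"; returns a dict with "frame" (420x560x3 uint8, red, green, blue), "fovy" (degrees; the focal length in pixels is half the picture's height over the tangent of half this angle, whatever the lens; pixels are square), "cx", "cy" (the principal point, pixels), "extrinsics" (4x4, takes a point from camera to world coordinates); the wrist camera has in their place "tool_from_camera" (4x4, takes a point from camera to tool coordinates, whose origin is the TCP and whose axes are the flange's). Camera axes: x right, y up, looking along -z (the intrinsics and any distortion apply to the point x, -y, -z); pixel columns grow to the right and rows downward; lengths in m; the calibration is good to about 2 mm. A picture is of the moment at which its call begins: read the wrist's pose just before it. There is no depth.
- r.close_job(): hands the job in; it is judged then, once.
The state is a dict: "t": time; "joint_pos": joint angles; "qvel": joint speeds; "joint_efforts": joint torques, N m; "tool_pos": TCP position; "orientation": TCP orientation; "ft_force": force on the tool from outside, world axes, zero at the start; "wrist_torque": the same for the moment, N m; "gripper_width": finger opening in m; "gripper_force": force on a finger pad.
Only numpy, scipy, OpenCV 4.12 (cv2) and the standard library are available. Lean on these libraries where they do the work, as an engineer would, in place of code of your own. Each camera call takes 0.05 s, during which the arm holds its last target. There are 200 camera calls.

## Working session

There is one attempt and no reset: what is moved stays moved. The work goes in short steps, Python scripts to look and compute and a shell command to move; the robot and the scene stay as the last step left them, time stands still between calls to the robot, and variables do not carry over. Pictures are saved under pics/ and viewed, at most 10 in all, crops included, and the job is handed in when it is done.

```bash
mkdir -p pics; ls
cat > h.py <<'E'
from cell import r
import numpy as np, cv2
def snap(name,fn):
    s=r.read_state(); c=r.read_camera(name)
    cv2.imwrite('pics/'+fn,c['frame'][:,:,::-1]); return s,c
def px2w(c,u,v,z=0.0,E=None):
    H,W=c['frame'].shape[:2]; f=H/2/np.tan(np.radians(c['fovy'])/2)
    d=np.array([(u-c['cx'])/f,-(v-c['cy'])/f,-1.0]); E=c['extrinsics'] if E is None else E
    d=E[:3,:3]@d; o=E[:3,3]; return o+d*(z-o[2])/d[2]
E
python3 - <<'E'
from h import *
s,c=snap('top','top1.png'); print({k:v for k,v in c.items() if k!='frame'}); print(s['t'],s['orientation'],s['tool_pos'])
import pickle; pickle.dump(c,open('top1.pkl','wb'))
s,c=snap('side','side1.png')
E
```

```text
pics
{'fovy': 53.679391447118604, 'cx': 279.89888685355777, 'cy': 206.20480845150865, 'extrinsics': array([[-0.02728921,  0.98412684, -0.17535581,  0.32067627],
       [-0.99960425, -0.028064  , -0.00193963,  0.03316565],
       [-0.00683003,  0.17523348,  0.98450321,  1.04234575],
       [ 0.        ,  0.        ,  0.        ,  1.        ]])}
0.0 [ 9.76680030e-01  2.14699103e-01 -4.09596073e-05 -6.41930068e-04] [ 0.22006467 -0.47616749  0.23074028]
```

View pics/top1.png

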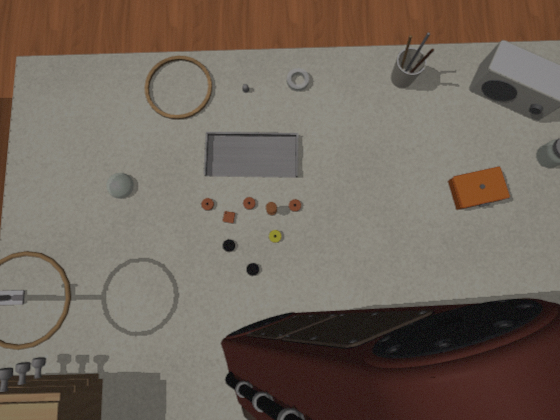

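The tray is at about (253,155) px with its mouth facing down, at row 177. Left to right, the row holds a bead (208,204), the pendant (229,217), a bead (250,203), the bobbin (271,208) and a bead (295,205). Black and yellow distractors lie nearer the robot.

Run:
```python
from h import *
import pickle; c=pickle.load(open('top1.pkl','rb')); f=c['frame']
cr=f[120:285,190:315]; cv2.imwrite('pics/crop1.png',cv2.resize(cr,None,fx=4.5,fy=3.6*1.0,interpolation=cv2.INTER_CUBIC)[:,:,::-1])
hsv=cv2.cvtColor(f,cv2.COLOR_RGB2HSV)
m=((hsv[...,0]<15)&(hsv[...,1]>120)&(hsv[...,2]>60)).astype('u1'); m[:185]=0;m[235:]=0
n,l,st,ce=cv2.connectedComponentsWithStats(m)
for i in range(1,n):
    if st[i,4]>20: print(st[i],ce[i].round(1),px2w(c,*ce[i],z=.009).round(4))
for n,u,v in [('mouthL',205.5,177),('mouthR',300,177),('backL',208,134),('backR',297,134),('black1',229,245),('black2',253,269),('yellow',275,236)]: print(n,px2w(c,u,v,.0 if n[0]=='m' else .018).round(4))
```

```text
[  0 185   4  39  88] [  0.9 199. ] [0.5437 0.7456 0.009 ]
[ 450  185   60   24 1048] [477.2 194.3] [ 0.521  -0.4653  0.009 ]
[244 197  11  12 100] [249.  202.8] [0.5158 0.1133 0.009 ]
[202 198  12  12  99] [207.2 203.8] [0.5161 0.2191 0.009 ]
[289 200  12  11  97] [294.6 205. ] [ 0.5068 -0.0022  0.009 ]
[267 202  10  13  97] [271.1 208. ] [0.5008 0.0574 0.009 ]
[223 212  12  11 103] [228.7 216.7] [0.4816 0.1649 0.009 ]
mouthL [0.5885 0.2255 0.    ]
mouthR [ 0.5814 -0.0188  0.    ]
backL [0.6983 0.2162 0.018 ]
backR [ 0.6915 -0.0142  0.018 ]
black1 [0.4095 0.1634 0.018 ]
black2 [0.3493 0.1051 0.018 ]
yellow [0.4286 0.0494 0.018 ]
```

View pics/crop1.png

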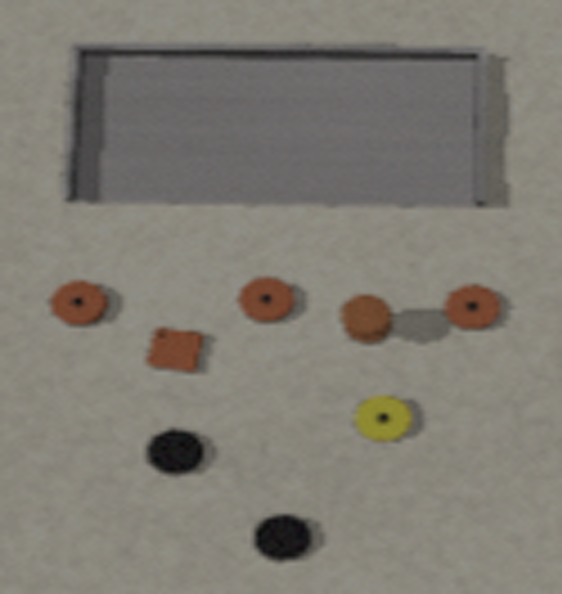

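View pics/side1.png

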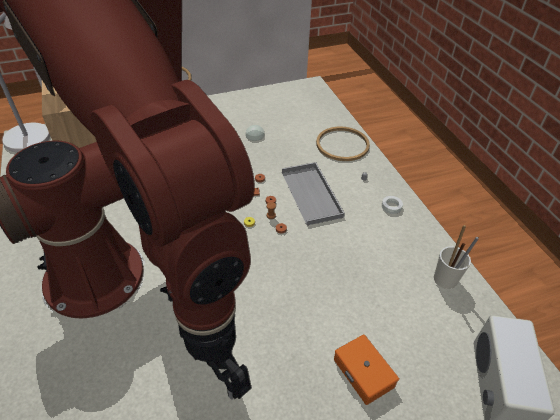

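The left wall's shadow darkens a strip of the tray floor, and the right strip is shadow outside the tray. The tray spans y from about -0.01 to 0.225, with the mouth at x≈0.588. Next I'll move above the row with the fingers closed and look from the wrist.

```bash
python3 -m pendant '0 0.0155 0.0365 0 0 0 -1.55;0 0.0155 0.0365 0 0 0 -1.55;0 0.0155 0.0365 0 0 0 -1.55;0 0.0155 0.0365 0 0 0 -1.55;0 0.0155 0.0365 0 0 0 -1.55;0 0.0155 0.0365 0 0 0 -1.55;0 0.0155 0.0365 0 0 0 -1.55;0 0.0155 0.0365 0 0 0 -1.55;0 0.0155 0.0365 0 0 0 -1.55;0 0.0155 0.0365 0 0 0 -1.55;0 0.0155 0.0365 0 0 0 -1.55;0 0.0155 0.0365 0 0 0 -1.55;0 0.0155 0.0365 0 0 0 -1.55;0 0.0155 0.0365 0 0 0 -1.55;0 0.0155 0.0365 0 0 0 -1.55;0 0.0155 0.0365 0 0 0 -1.55;0 0 0 0 0 0 0'
cat >> h.py <<'E'
from scipy.spatial.transform import Rotation as R
def wrist(fn):
    s,c=snap('wrist',fn); T=np.eye(4); T[:3,:3]=R.from_quat(s['orientation']).as_matrix(); T[:3,3]=s['tool_pos']
    return s,c,T@c['tool_from_camera']
def blobs(c,E,z=.010):
    hsv=cv2.cvtColor(c['frame'],cv2.COLOR_RGB2HSV)
    m=((hsv[...,0]<15)&(hsv[...,1]>110)&(hsv[...,2]>50)).astype('u1'); m=cv2.morphologyEx(m,cv2.MORPH_CLOSE,np.ones((5,5)))
    n,l,st,ce=cv2.connectedComponentsWithStats(m)
    for i in range(1,n):
        if st[i,4]>60: print(st[i],ce[i].round(1),px2w(c,*ce[i],z,E).round(4))
E
python3 - <<'E'
from h import *
s,c,E=wrist('w1.png'); print(s['tool_pos'],E.round(3)); blobs(c,E)
import pickle; pickle.dump((c,E),open('w1.pkl','wb'))
E
```

```text
t: 2.22
tool_pos: [0.4689, 0.0898, 0.2308]
orientation: [1.0, 0.013, -0.001, -0.008]
ft_force: [-0.8, -0.0, -0.1]
gripper_width: 0.0
gripper_force: 0.0
[0.46892163 0.08982707 0.23082209] [[ 0.027  0.964  0.265  0.536]
 [-1.     0.03  -0.007  0.089]
 [-0.015 -0.265  0.964  0.374]
 [ 0.     0.     0.     1.   ]]
[141 112  31  30 724] [156.4 126.6] [0.5197 0.2186 0.01  ]
[246 116  29  30 693] [259.9 130.2] [0.519  0.1137 0.01  ]
[358 128  31  30 711] [372.8 142.2] [ 0.5104 -0.0011  0.01  ]
[303 138  29  30 664] [316.6 152.4] [0.4984 0.0553 0.01  ]
[196 148  29  29 640] [210.2 161.8] [0.4856 0.1649 0.01  ]
```

View pics/w1.png

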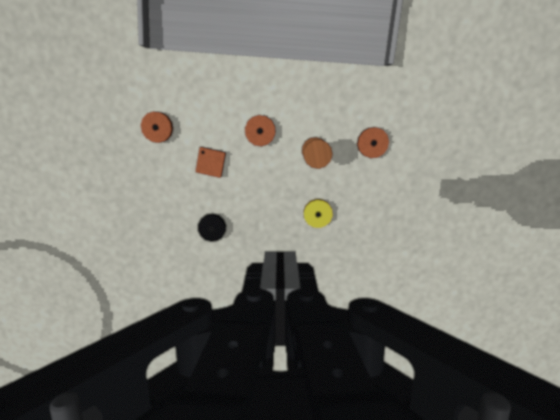

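The wrist view is clear. The beads are at (156,127), (260,130) and (373,142) px, the pendant at (210,162) and the bobbin at (317,152). The mouth's wall ends are near (147,47) and (393,66).

Run:
```python
from h import *
import pickle; c,E=pickle.load(open('w1.pkl','rb'))
for u,v in [(143,47),(151,49),(385,65),(397,67)]: print(u,v,px2w(c,u,v,.0,E).round(4),px2w(c,u,v,.018,E).round(4))
for n,u,v,z in [('bobbin',317,153,.044),('pend',210.2,161.8,.008),('yel',318,214,.01),('blk',212,227,.01),('tip',280,252,.231)]: print(n,px2w(c,u,v,z,E).round(4))
cv2.imwrite('pics/w1c.png',cv2.resize(c['frame'][0:80,120:420],None,fx=2.6,fy=2.6,interpolation=cv2.INTER_CUBIC)[:,:,::-1])
```

```text
143 47 [0.5952 0.2304 0.    ] [0.5924 0.2236 0.018 ]
151 49 [0.5936 0.2226 0.    ] [0.5909 0.2162 0.018 ]
385 65 [ 0.5848 -0.0083  0.    ] [ 0.5824 -0.0036  0.018 ]
397 67 [ 0.5832 -0.0203  0.    ] [ 0.581 -0.015  0.018]
bobbin [0.5014 0.058  0.044 ]
pend [0.4853 0.1653 0.008 ]
yel [0.4328 0.0502 0.01  ]
blk [0.4145 0.1647 0.01  ]
tip [0.478 0.089 0.231]
```

View pics/w1c.png

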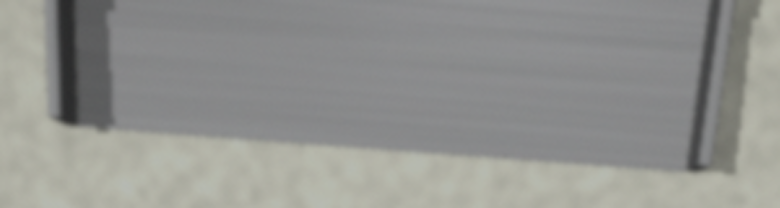

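```bash
python3 -m pendant '0 0.007 0.012 -0.03 0 0 0;0 0.006 0.012 -0.04 0 0 0;0 0 0 -0.04 0 0 0;0 0 0 -0.04 0 0 0;0 0 0 -0.03 0 0 0;0 0 0 -0.02 0 0 0;0 0 0 0 0 0 0;0 0 0 0 0 0 0'
```

```text
t: 3.28
tool_pos: [0.4823, 0.1003, 0.0321]
orientation: [1.0, 0.02, -0.0, -0.013]
ft_force: [0.2, 0.3, 0.2]
gripper_width: 0.0
gripper_force: 0.0
```

```bash
python3 -m pendant '0 0.001 0.007 0 -0.8 0 -1.2;0 0 0.007 0 -0.7 0 -1.1;0 0 0 -0.012 0 0 0;0 0 0 -0.012 0 0 0;0 0 0 0 0 0 0;0 0 0 0 0 0 0'
```

```text
t: 4.03
tool_pos: [0.4835, 0.0934, 0.0071]
orientation: [1.0, 0.015, -0.001, -0.009]
ft_force: [0.3, 1.0, 0.5]
gripper_width: 0.0002
gripper_force: 0.0
```

```bash
python3 -m pendant '0 0 0 0.01 0 0 0;0 0 0 0 0 0 0;0 0 0 0 0 0 0;0 0 0 0 0 0 0'; python3 -c "
from h import *
s=r.read_state();print(s['joint_pos'],s['qvel'],s['joint_efforts'],s['ft_force'])"; python3 -m pendant '0 0 0.01 0 0 0 0;0 0 0 0 0 0 0';python3 -c "
from h import *
s=r.read_state();print(s['joint_pos'],s['qvel'],s['ft_force'])"
```

```text
t: 4.53
tool_pos: [0.4837, 0.0933, 0.0174]
orientation: [1.0, 0.015, -0.001, -0.009]
ft_force: [0.6, -0.3, 0.1]
gripper_width: -0.0001
gripper_force: 0.0
[ 0.02946454  0.46538552 -0.5373191   0.56907607  0.01876839  3.14060588] [ 0.00175826  0.0042062  -0.00075346  0.00010293  0.00070447 -0.00072803] [ 5.15168969e-03 -5.52192914e+01  2.29643244e+01  5.22763759e-03
  8.30382924e-02  5.42597775e-06] [ 0.63068873 -0.26013524  0.06990325]
t: 4.78
tool_pos: [0.4839, 0.0984, 0.0172]
orientation: [1.0, 0.019, -0.001, -0.012]
ft_force: [-1.0, 0.0, -0.0]
gripper_width: -0.0002
gripper_force: 0.0
[ 0.03698385  0.46704124 -0.53475284  0.57021369  0.02341034  3.14062211] [-2.45797922e-03 -1.68408357e-03  3.59726760e-04  3.11239101e-05
 -5.41966472e-03 -8.51662947e-04] [-0.9563196   0.03935935 -0.00533238]
```

Joint 6 was at its limit. I'll turn the tool +90°, which also puts the wide finger face towards the beads.

```bash
python3 -m pendant '0 0 0 0.03 -1.3 0 10;0 0 0 0.02 0 0 10;0 0 0 0 0 0 10;0 0 0 0 0 0 10;0 0 0 0 0 0 10;0 0 0 0 0 0 10;0 0 0 0 0 0 10;0 0 0 0 0 0 10;0 0 0 0 0 0 8;0 0 0 0 0 0 0;0 0 0 0 0 0 0'
```

```text
t: 6.15
tool_pos: [0.4839, 0.0982, 0.0673]
orientation: [0.707, 0.707, -0.002, 0.001]
ft_force: [0.6, -0.7, 0.6]
gripper_width: -0.0002
gripper_force: 0.0
```

```bash
python3 -m pendant '0 -0.004 0.0155 0 0 0 0;0 0 0 -0.03 0 0 0;0 0 0 -0.02 0 0 0;0 0 0 -0.012 0 0 0;0 0 0 0 0 0 0;0 0 0 0 0 0 0'
```

```text
t: 6.9
tool_pos: [0.4804, 0.1139, 0.0059]
orientation: [0.706, 0.708, -0.001, 0.001]
ft_force: [0.2, -0.3, -0.4]
gripper_width: 0.0001
gripper_force: 0.0
```

```bash
python3 -m pendant '0 0.005 0 0 0 0 0;0 0.005 0 0 0 0 0;0 0.01 0 0 0 0 0;0 0.015 0 0 0 0 0;0 0.02 0 0 0 0 0;0 0.02 0 0 0 0 0;0 0.02 0 0 0 0 0;0 0.02 0 0 0 0 0;0 0.012 0 0 0 0 0;0 0.006 0 0 0 0 0;0 0.004 0 0 0 0 0;0 0 0 0 0 0 0;0 0 0 0 0 0 0;0 -0.02 0 0 0 0 0;0 0 0 0.03 0 0 0;0 -0.05 0 0.04 0 0 0;0 -0.05 0 0.03 0 0 0;0 -0.05 0 0.03 0 0 0;0 0 0 0 0 0 0;0 0 0 0 0 0 0'
python3 - <<'E'
from h import *
s,c,E=wrist('w2.png'); blobs(c,E)
E
```

```text
t: 9.4
tool_pos: [0.4487, 0.1137, 0.1348]
orientation: [0.706, 0.708, -0.001, 0.002]
ft_force: [0.9, 0.7, 0.5]
gripper_width: -0.0002
gripper_force: 0.0
[ 357   30   45   48 1586] [379.   53.7] [0.5186 0.2199 0.01  ]
[ 307  111   42   42 1288] [327.1 131.2] [0.4843 0.1666 0.01  ]
[ 499  180   44   39 1328] [520.3 198.5] [0.6377 0.1156 0.01  ]
[ 326  249   41   53 1506] [345.3 275.5] [0.5041 0.0491 0.01  ]
```

View pics/w2.png

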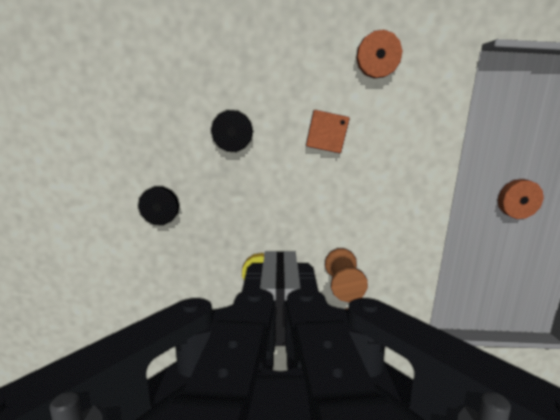

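Bead 2 is at (0.638, 0.116), well inside the tray, and the others haven't moved. Next is bead 1, pushed obliquely inward at -22°.

```bash
python3 -m pendant '0 0.012 0.04 0 0 0 -8;0 0.012 0.04 0 0 0 -8;0 0.013 0.039 -0.03 0 0 -6;0 0 0 -0.04 0 0 0;0 0 0 -0.035 0 0 0;0 0 0 -0.018 0 0 0;0 0 0 -0.006 0 0 0;0 0 0 0 0 0 0;0 0 0 0 0 0 0'
```

```text
t: 10.58
tool_pos: [0.4859, 0.2328, 0.006]
orientation: [0.828, 0.56, -0.001, 0.001]
ft_force: [0.8, -0.2, -0.1]
gripper_width: -0.0
gripper_force: 0.0
```

```bash
python3 -m pendant '0 0.005 -0.002 0 0 0 0;0 0.005 -0.002 0 0 0 0;0 0.01 -0.004 0 0 0 0;0 0.015 -0.006 0 0 0 0;0 0.02 -0.008 0 0 0 0;0 0.02 -0.008 0 0 0 0;0 0.02 -0.008 0 0 0 0;0 0.02 -0.008 0 0 0 0;0 0.01 -0.004 0 0 0 0;0 0.005 -0.002 0 0 0 0;0 0.003 -0.002 0 0 0 0;0 0 0 0 0 0 0;0 0 0 0 0 0 0;0 -0.02 0.008 0 0 0 0;0 0 0 0.04 0 0 0;0 -0.04 -0.01 0.04 0 0 8;0 -0.04 -0.04 0.03 0 0 8;0 -0.04 -0.04 0.03 0 0 6;0 0 0 0 0 0 0;0 0 0 0 0 0 0'
python3 - <<'E'
from h import *
s,c,E=wrist('w3.png'); blobs(c,E)
E
```

```text
t: 13.08
tool_pos: [0.4805, 0.0988, 0.1442]
orientation: [0.707, 0.708, -0.001, 0.001]
ft_force: [-0.6, -0.5, 0.5]
gripper_width: -0.0002
gripper_force: 0.0
[ 466   84   45   42 1468] [488.3 104.3] [0.6384 0.1712 0.01  ]
[ 266   90   39   42 1240] [284.8 110.6] [0.4848 0.1663 0.01  ]
[ 456  159   42   38 1239] [476.8 177.5] [0.6383 0.1153 0.01  ]
[288 229  35  45 961] [305.9 248.2] [0.5033 0.0547 0.01  ]
```

View pics/w3.png

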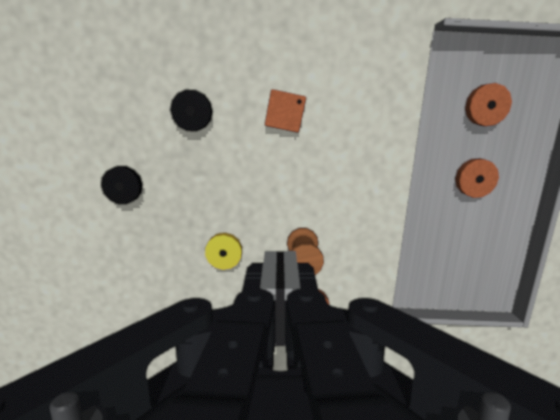

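Beads 1 and 2 are in the tray at (488,104) and (477,178) px. Next is bead 3, which mirrors the last push at +22°.

```bash
python3 -m pendant '0 -0.0015 -0.04 0 0 0 8;0 -0.001 -0.04 0 0 0 8;0 -0.001 -0.0335 -0.03 0 0 6;0 0 0 -0.04 0 0 0;0 0 0 -0.04 0 0 0;0 0 0 -0.022 0 0 0;0 0 0 -0.006 0 0 0;0 0 0 0 0 0 0;0 0 0 0 0 0 0'
```

```text
t: 14.25
tool_pos: [0.4774, -0.0149, 0.0066]
orientation: [0.558, 0.83, -0.001, 0.002]
ft_force: [-0.4, 0.7, -0.2]
gripper_width: -0.0001
gripper_force: 0.0
```

```bash
python3 -m pendant '0 0.005 0.002 0 0 0 0;0 0.005 0.002 0 0 0 0;0 0.01 0.004 0 0 0 0;0 0.015 0.006 0 0 0 0;0 0.02 0.008 0 0 0 0;0 0.02 0.008 0 0 0 0;0 0.02 0.008 0 0 0 0;0 0.02 0.008 0 0 0 0;0 0.012 0.005 0 0 0 0;0 0.006 0.003 0 0 0 0;0 0.003 0.002 0 0 0 0;0 0 0 0 0 0 0;0 0 0 0 0 0 0;0 -0.02 -0.008 0 0 0 0;0 0 0 0.04 0 0 0;0 -0.04 0.02 0.04 0 0 -8;0 -0.04 0.04 0.05 0 0 -8;0 -0.03 0.04 0.05 0 0 -6;0 0 0 0 0 0 0;0 0 0 0 0 0 0'
python3 - <<'E'
from h import *
s,c,E=wrist('w4.png'); blobs(c,E)
E
```

```text
t: 16.75
tool_pos: [0.4929, 0.1213, 0.1714]
orientation: [0.706, 0.708, -0.002, 0.001]
ft_force: [-0.5, -0.1, -1.0]
gripper_width: -0.0001
gripper_force: 0.0
[ 433  115   39   37 1106] [452.  132.7] [0.6388 0.1715 0.01  ]
[253 120  35  37 964] [270.1 137.8] [0.4849 0.1665 0.01  ]
[425 181  37  34 962] [443.1 197.3] [0.6386 0.1153 0.01  ]
[275 242  26  20 192] [288.5 248. ] [0.5017 0.0664 0.01  ]
[411 248  34  32 837] [427.5 263.9] [0.6323 0.051  0.01  ]
```

View pics/w4.png

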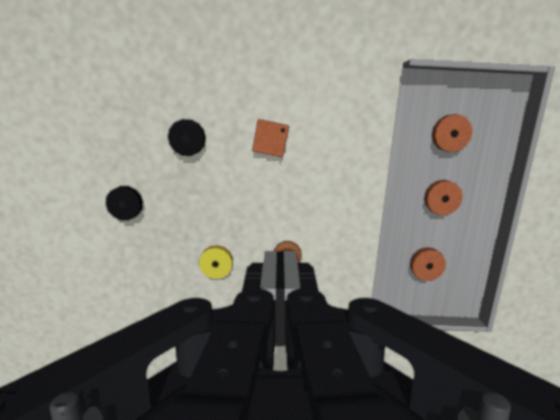

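All three beads lie well inside the tray at (452,133), (443,197) and (428,264) px, more than 40 mm past the mouth line. The pendant and bobbin haven't moved.

```bash
python3 -c "
from cell import r
print(r.close_job())"
```

```text
the job is handed in; nothing more can be done
None
```

I swept all three beads into the tray, each more than 40 mm past the mouth line, without moving the other listed objects, and handed the job in at about 17 s; no verdict was returned.

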